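Fit the keyed spacer and lamp bracket on the D-section bench post

ROBOT

A 7-joint arm with a two-finger parallel gripper is mounted at the origin on the work surface. World frame = base frame: x ahead of the robot, y to its left, z up, the work surface at z = 0. Lengths are in m, angles in rad, forces in N, time in s.
With the tool pointing down it reaches from about 0.35 to 0.9 m from the base axis. Payload 8.1 kg.
Tool frame: the origin (TCP) lies on the mounting face of the last link; the fingertips stand 178 mm ahead of it and the grasp point (between the pads) lies env.pinch_z ahead of it (env.pinch_z is the distance from the TCP to the grasp point, in m); z points along the fingers, y is the direction in which the jaws open and shut (so a half turn about z gives the same grasp; the last joint's range is limited). The gripper opens to 92 mm and grips with 3 to 60 N. Pads are 19 mm wide; open, the fingers measure 130 mm over their backs; the gripper's body (75 mm by 190 mm) begins 47 mm behind the grasp point.
Start: joints at [1.056, 0.434, 0.025, 1.573, -0.012, 1.134, -0.075], TCP at [0.25, -0.573, 0.405] pointing down, gripper open.
Joint ranges: [-2.62, 2.62], [-0.44, 2.09], [-1.27, 1.32], [0.08, 2.57], [-1.32, 4.46], [0.12, 2], [-2.74, 2.74]. Speed limits (rad/s): [2.22, 2.22, 3.01, 3.01, 3.14, 3.14, 3.14].

INTERFACE

Orientations are given as a 3x3 rotation matrix whose columns are the frame's x, y, z axes.
In Python, from plant import sensors, camera, calibration, env gives the robot as it stands.
- The arm moves only by the tool servo_tool, never from a script. Its argument "plan" is a list that holds one entry, the list of rows, each a list of 7 numbers: the shift along the tool's x, y, z in m, then the turn, a rotation vector about the tool's x, y, z in rad, then the opening, from -1 (shut) to 1 (fully open), so that 0 is half open. In form: [[[x, y, z, rx, ry, rz, grip], ...]]. A call has 1 to 12 rows; each row is the pose to reach, as a shift and turn from the pose commanded when the call began, along the tool's axes at that moment; what a row does not reach only later rows make up. A row lasts 1/8 s, in which the tool goes at most 62.5 mm and 10.7 degrees, less where a joint would pass 70% of its speed; a pose out of reach is approached as far as the arm can. A call with a gripper value outside its range is refused whole. The fingers move at their own pace and stop on an object; the grip force is fixed at half the most. Time passes only in rows, so rows that repeat a pose let the fingers close. It gives the time, the measured TCP pose, the force and the opening at its end, in the units of the state.
- sensors.get_obs(): the state, without advancing time (a new reading comes with each control period).
- camera(name): name is "side" or "top" or "wrist"; returns the picture (384x512x3 uint8, blue, green, red); there is no depth.
- calibration(name): a dict with "vfov" (degrees; the focal length in pixels is half the picture's height over the tangent of half this angle, whatever the lens; pixels are square), "cx", "cy" (the principal point, pixels), "rvec" (rotation vector, rad) and "tvec" (3), from world to camera coordinates, as OpenCV has them; the wrist camera has in their place "mount" (4x4, takes a point from camera to tool coordinates, whose origin is the TCP and whose axes are the flange's). Camera axes: x right, y down, z forward; pixel columns grow to the right and rows downward; lengths in m; the calibration is good to about 2 mm. A picture is of the moment at which its call begins: read the wrist's pose just before it. calibration takes no time and is no camera call.
- env.hand_in(): hands the job in, once; it reports no verdict.
The state is a dict: "clock": time; "joints": joint angles; "joint_velocities": joint speeds; "effort": joint torques, N m; "tool_pos": TCP position; "tool_rot": TCP orientation; "wrist_force": force on the tool from outside, world axes, zero at the start; "ft_torque": the same for the moment, N m; "opening": finger opening in m.
Only numpy, scipy, OpenCV 4.12 (cv2) and the standard library are available. Lean on these libraries where they do the work, as an engineer would, in place of code of your own. Each camera call takes 0.05 s, during which the arm holds its last target. There are 200 camera calls.

TASK

Fit the magnifier lamp's mount on the bench post: take the block with the D-shaped bore, which stands on end, out of the rack, lay it flat on the bench and let go; take it again the other way, turn its flat to the post's flat and drop it down to the post's shoulder, then drop the lamp bracket on top of it in the same way, so that both lie fully home, level and one upon the other. Leave everything else in its place.

Things in the scene. Friction and masses are not known exactly. Their poses are not given: they have to be found in the camera images.
- post: Fixed steel post; origin on its axis at bench level, z up. Base disc 84 mm across, 10 high; round shoulder 46 mm across, its top at 30 mm; above it a D-section post, 30 mm in diameter, up to 86 mm (top 8 mm tapered by 3 all round). Its flat is 9.5 mm from the axis and faces the post's +x. Place and yaw vary. Fitted, the spacer's z and the bracket's x point along this +x.
- spacer: Loose aluminium block, 0.22 kg, 24 (x) x 52 (y) x 90 mm (z). Origin: its centre. A D-shaped bore runs through the centre along x: 32.5 mm in diameter, its flat 10.9 mm from the axis on the +z side. Starts on end, +z up, in one of the rack's slots, top 95 mm above the bench. Both faces are alike: either may be uppermost. Fitted, its origin is 42 mm above the bench.
- bracket: Loose grey lamp bracket, 0.26 kg, lying flat. Origin: centre of its D-bore at the hub's mid-height, 11 mm above the bench (65 mm when fitted). z up, along the bore; x towards the arm and its fork. Bore: 32.5 mm in diameter, flat 10.9 mm from the axis on the +x side. Hub: x -28 to +34 mm, 52 wide (y), 22 thick.
- bracket_fork (a point): The fork at the end of the bracket's arm: point at x = 104 mm, y = 0, z = +19 mm in the bracket's frame. The arm, 26 mm wide and 14 thick, runs from the hub to x = 115 mm; the fork stands up to 29 mm above the bracket's origin, a knob on its +y side reaches y = 28 mm. The bracket's centre of mass lies at about x = +20 mm.
- rack: Fixed grey rack, 70 (x) x 210 mm (y); origin: centre of its underside. Floor 5 mm thick; three slots at y = -66, 0 and +66 mm, each about 60 (x) x 62 mm (y). Front, back and dividing walls 25 mm high, end cheeks 95 mm high. The blocks' thickness lies along the rack's x. Place, yaw and which slot holds what vary.
- plainblock: Bystander in the rack: loose aluminium block of the spacer's outer size, 90 x 52 x 24 mm, but with a round bore without a flat. Origin: its centre; z up.
- heatsink: Bystander in the rack: loose finned aluminium heat sink 85 mm tall, 52 mm wide, about 28 mm thick. Origin: its centre; z up.
- spool: Bystander: loose spool standing on its end, 58 mm in diameter, 40 mm high. Origin: centre of its underside.
- transformer: Bystander: small black component 56 (x) x 44 (y) x 28 mm (32 mm with pins). Origin: centre of its underside.
- flux: Bystander: small white bottle, 52 mm in diameter, 120 mm tall. Origin: centre of its underside.
- circuitboard: Bystander: green circuit board 130 (x) x 90 (y) mm, up to 14 mm high. Origin: centre of its underside.
- screwdriver: Bystander: screwdriver 190 mm long along its x, black handle. Origin: near its middle.
- tray: Bystander: open black tray 110 (x) x 150 (y) x 35 mm. Origin: centre of its underside.
Not all that is in view belongs to the job. Of the things that look like the screwdriver, the largest one is meant.

How it is judged:
On the way:
1. the D-bore block lies flat on the bench, let go (height (world z) of spacer below 0.02 m and angle between the x axis of spacer and the z axis of post, either way round below 0.15 rad and contact force between spacer and the fingers below 0.1 N), for 0.1 s.
At the end, for the whole second after the job is handed in: The D-bore block lies flat on the post's shoulder (its origin 39 to 45 mm above the bench), and the bracket lies on it (its origin 62 to 69 mm above the bench), each within 5 mm of the post's axis, level within 0.07 rad and with its flat along the post's flat within 0.25 rad, and both are at rest (horizontal distance between each of spacer, bracket and post below 0.005 m and z of spacer in the frame of post between 0.039 and 0.045 m and angle between the x axis of spacer and the z axis of post, either way round below 0.07 rad and angle between the z axis of spacer and the x axis of post, either way round below 0.25 rad and z of bracket in the frame of post between 0.062 and 0.069 m and angle between the z axis of bracket and the z axis of post, either way round below 0.07 rad and angle between the x axis of bracket and the x axis of post, either way round below 0.25 rad and linear speed of each of spacer, bracket below 0.02 m/s); the robot touches nothing.
It fails at once if the other block or the heat sink in the rack is moved by more than 30 mm (distance of any of plainblock, heatsink from where it was at the start of the episode above 0.03 m).
It fails at once if the spool or the black component is moved by more than 30 mm (distance of any of spool, transformer from where it was at the start of the episode above 0.03 m).
It fails at once if the bottle, the circuit board, the screwdriver or the tray is moved by more than 30 mm (distance of any of flux, circuitboard, screwdriver, tray from where it was at the start of the episode above 0.03 m).
It also fails if it takes over 72 s, if anything falls off the work surface, if the arm or the gripper's body presses on something with over 40 N, if the wrist force passes 120 N, or if a joint passes its speed limit or range.

## Working session

There is one attempt and no reset: what is moved stays moved. The work goes in short steps, Python scripts to look and compute and a tool call to move; the robot and the scene stay as the last step left them, time stands still between calls to the robot, and variables do not carry over. Pictures are saved under pics/ and viewed, about 8 in all and at most 12, crops included, and the job is handed in when it is done.

Besides the shell and the picture viewer there is one more tool, called after "Call:" as name([rows], argument=value, ...), one row to a line, values as JSON. servo_tool: Moves the arm, as the interface text tells. Its arguments: {"type":"object","properties":{"plan":{"type":"array"}},"required":["plan"]}

```bash
mkdir -p pics; ls; cat > h.py <<'E'
import numpy as np, cv2
from plant import sensors, camera, calibration, env
def cam(name,obs=None):
    c=calibration(name); f=192/np.tan(np.radians(c["vfov"])/2)
    K=np.array([[f,0,c["cx"]],[0,f,c["cy"]],[0,0,1]])
    if "mount" in c:
        T=np.eye(4);T[:3,:3]=np.array(obs["tool_rot"]).reshape(3,3);T[:3,3]=obs["tool_pos"]
        M=np.linalg.inv(T@np.array(c["mount"]))
    else:
        M=np.eye(4);M[:3,:3]=cv2.Rodrigues(np.array(c["rvec"],float))[0];M[:3,3]=np.ravel(c["tvec"])
    return K,M
def onplane(KM,uv,z):
    K,M=KM;R=M[:3,:3];o=-R.T@M[:3,3]
    d=R.T@np.linalg.inv(K)@np.array([uv[0],uv[1],1.]);return o+d*(z-o[2])/d[2]
def proj(KM,p):
    K,M=KM;q=K@(M[:3,:3]@np.asarray(p,float)+M[:3,3]);return q[:2]/q[2]
def tri(kms,uvs):
    A=[];b=[]
    for (K,M),uv in zip(kms,uvs):
        R=M[:3,:3];o=-R.T@M[:3,3];d=R.T@np.linalg.inv(K)@np.array([uv[0],uv[1],1.]);d/=np.linalg.norm(d)
        P=np.eye(3)-np.outer(d,d);A.append(P);b.append(P@o)
    return np.linalg.lstsq(np.vstack(A),np.hstack(b),rcond=None)[0]
E
python3 - <<'E'
from h import *
o=sensors.get_obs();print(o, env.pinch_z)
for n in("top","side","wrist"): print(n,calibration(n))
a=camera("top");b=camera("side")
cv2.imwrite("pics/top.png",a);cv2.imwrite("pics/side.png",b)
cv2.imwrite("pics/topb.png",cv2.resize(a,(800,600),interpolation=cv2.INTER_CUBIC));cv2.imwrite("pics/sideb.png",cv2.resize(b,(800,600),interpolation=cv2.INTER_CUBIC))
E
```

```text
pics
{'clock': 0.0, 'joints': array([ 1.05642891,  0.43522043,  0.02496931,  1.57410749, -0.01158369,
        1.13400301, -0.07512318]), 'joint_velocities': array([ 0.00130123,  0.00025553, -0.000957  ,  0.00023198, -0.00029204,
        0.00058629,  0.0003447 ]), 'effort': array([ 4.49948652e-05, -6.67840862e+01,  9.84716713e-01, -3.14462793e+01,
       -6.07933220e-02,  4.27817472e-02,  1.87264268e-04]), 'tool_pos': array([ 0.25001773, -0.57255481,  0.40394228]), 'tool_rot': array([[ 9.16447979e-01,  4.00153089e-01, -7.78992961e-04],
       [ 4.00153816e-01, -9.16446938e-01,  1.39020328e-03],
       [-1.57611577e-04, -1.58576599e-03, -9.99998730e-01]]), 'wrist_force': array([0.44569207, 0.19699991, 0.64242891]), 'ft_torque': array([0.01243751, 0.00392935, 0.02030504]), 'opening': 0.09185903103026366} 0.1592
top {'vfov': 47.967863434504906, 'cx': 240.26366099659845, 'cy': 184.68150843201522, 'rvec': array([ 2.21510051, -2.20860628,  0.07502987]), 'tvec': array([-0.10923076,  0.51443731,  1.20815855])}
side {'vfov': 43.18987160835522, 'cx': 259.0834312091357, 'cy': 192.16219104105863, 'rvec': array([ 0.3816606 , -2.82226264,  1.0715137 ]), 'tvec': array([0.46795972, 0.19334202, 1.47176879])}
wrist {'vfov': 59.49454072319945, 'cx': 254.9085914073484, 'cy': 192.85438292625702, 'mount': array([[ 4.60787961e-04, -9.57468078e-01, -2.88538849e-01,
         7.76214141e-02],
       [ 9.99999839e-01,  3.45293643e-04,  4.51170600e-04,
        -1.58363720e-04],
       [-3.32350817e-04, -2.88539010e-01,  9.57468083e-01,
         2.07744448e-02],
       [ 0.00000000e+00,  0.00000000e+00,  0.00000000e+00,
         1.00000000e+00]])}
```

View pics/topb.png

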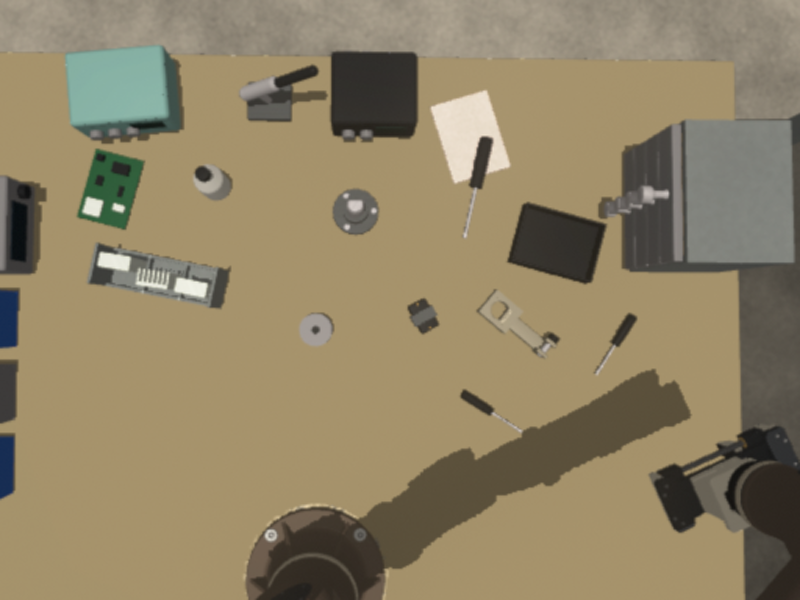

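View pics/sideb.png

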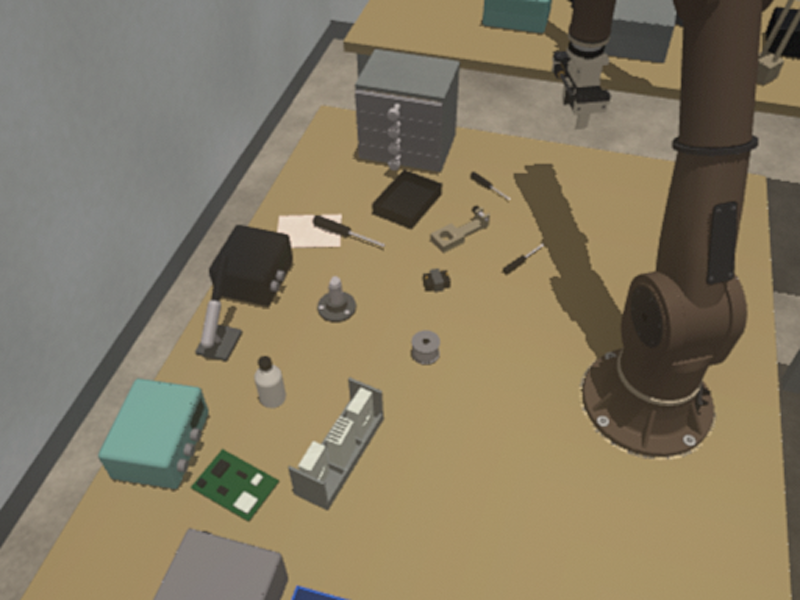

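The top view shows the post at about (356,210), the bracket hub at (500,310) with its fork at (547,343), and the rack at (158,275). The rack holds blocks in both end slots, at (114,261) and (192,288), with the heat sink between them. Which block has the D-bore isn't visible yet, so I'll compute positions next.

```bash
python3 - <<'E'
from h import *
T=cam("top");S=cam("side");s=1.5625
pts=dict(post=((355,205),(335,282)),fork=((547,343),(481,213)),hubbore=((501,309),(447,235)),blkL=((114,261),(308,456)),blkR=((191,288),(359,403)),spool=((316,329),(426,338)),trans=((423,315),(435,277)),bottle=((203,174),(265,362)))
for k,(a,b) in pts.items():
    p=tri([T,S],[np.array(a)/s,np.array(b)/s]);print(k,p.round(3), (proj(T,p)*s-a).round(1),(proj(S,p)*s-b).round(1))
for k,a,z in [("rackcornTL",(97,243),.095),("rackTR",(228,267),.095),("rackBR",(222,306),.095),("rackBL",(90,283),.095),("blkL l",(98,258),.095),("blkL r",(131,265),.095),("R l",(175,284),.095),("R r",(208,292),.095),("postbase c",(356,212),.01),
 ("hubA",(494,290),.022),("hubB",(477,311),.022),("hubC",(500,331),.022),("hubD",(516,311),.022),("forkend",(553,345),.03),("tray",(557,243),.035),("armbase",(316,575),0)]:
    print(k,onplane(T,np.array(a)/s,z).round(3))
E
```

```text
post [ 0.656 -0.071  0.077] [0.  0.1] [-0.1 -0. ]
fork [ 0.416 -0.416  0.026] [0.3 1. ] [-0.8  0. ]
hubbore [ 0.478 -0.336  0.013] [0.1 0.4] [-0.3  0. ]
blkL [0.56  0.335 0.089] [-0.6 -2.1] [2.1 0.2]
blkR [0.513 0.207 0.083] [-0.2 -0.7] [0.7 0.1]
spool [ 0.442 -0.003  0.043] [-0. -0.] [0. 0.]
trans [ 0.469 -0.193  0.019] [-0.2 -0.8] [0.7 0. ]
bottle [0.702 0.183 0.109] [-0.1 -0.5] [0.4 0.1]
rackcornTL [0.586 0.361 0.095]
rackTR [0.547 0.142 0.095]
rackBR [0.481 0.151 0.095]
rackBL [0.519 0.371 0.095]
blkL l [0.561 0.359 0.095]
blkL r [0.549 0.304 0.095]
R l [0.518 0.23  0.095]
R r [0.504 0.175 0.095]
postbase c [ 0.654 -0.072  0.01 ]
hubA [ 0.512 -0.321  0.022]
hubB [ 0.475 -0.29   0.022]
hubC [ 0.439 -0.332  0.022]
hubD [ 0.475 -0.361  0.022]
forkend [ 0.414 -0.425  0.03 ]
tray [ 0.597 -0.433  0.035]
armbase [ 0.001 -0.003  0.   ]
```

```bash
cat >> h.py <<'E'
from scipy.spatial.transform import Rotation as Ro
def st():
    o=sensors.get_obs();return o,np.array(o["tool_pos"]),np.array(o["tool_rot"]).reshape(3,3)
def Rdown(yaw):  # tool z down, tool x at yaw
    x=np.array([np.cos(yaw),np.sin(yaw),0]);z=np.array([0,0,-1.]);return np.c_[x,np.cross(z,x),z]
def row(p,R,frm=None):
    o,p0,R0=st() if frm is None else (None,*frm)
    r=Ro.from_matrix(R0.T@R).as_rotvec();d=R0.T@(np.asarray(p)-p0)
    print("row",d.round(4).tolist(),r.round(4).tolist(),"n>=",max(np.linalg.norm(d)/.0625,np.linalg.norm(r)/.1867).round(1))
def snap(n,crop=None,k=1):
    o=sensors.get_obs();a=camera("wrist");KM=cam("wrist",o)
    cv2.imwrite(f"pics/{n}_raw.png",a);np.savez(f"pics/{n}.npz",K=KM[0],M=KM[1])
    if crop: x0,y0,x1,y1=crop;a=a[y0:y1,x0:x1]
    cv2.imwrite(f"pics/{n}.png",cv2.resize(a,None,fx=k,fy=k,interpolation=cv2.INTER_CUBIC))
def load(n): d=np.load(f"pics/{n}.npz");return d["K"],d["M"]
E
```

Call:
servo_tool([
  [[0.56,-0.31,0,0,0,-1.49,1],[0.56,-0.31,0,0,0,-1.49,1],[0.56,-0.31,0,0,0,-1.49,1],[0.56,-0.31,0,0,0,-1.49,1],[0.56,-0.31,0,0,0,-1.49,1],[0.56,-0.31,0,0,0,-1.49,1],[0.56,-0.31,0,0,0,-1.49,1],[0.56,-0.31,0,0,0,-1.49,1],[0.56,-0.31,0,0,0,-1.49,1],[0.56,-0.31,0,0,0,-1.49,1],[0.56,-0.31,0,0,0,-1.49,1],[0.56,-0.31,0,0,0,-1.49,1]],
])

```text
clock: 1.6
tool_pos: [0.6394, -0.0638, 0.404]
tool_rot: [[-0.327, 0.945, -0.001], [0.945, 0.327, 0.0], [0.001, -0.001, -1.0]]
wrist_force: [-0.3, -0.8, 0.1]
opening: 0.092
```

```bash
python3 - <<'E'
from h import *
snap("post1",None,1.56)
R=Rdown(2.965)@Ro.from_rotvec([0,-0.5,0]).as_matrix()
row([.345,.30,.31],R)
# where the blocks show up
C=np.array(calibration("wrist")["mount"]);T=np.eye(4);T[:3,:3]=R;T[:3,3]=[.345,.30,.31]
K,_=cam("wrist",st()[0]);M=np.linalg.inv(T@C)
for p in [(.555,.332,.05),(.511,.202,.05),(.533,.267,.05)]: print(proj((K,M),p))
E
```

```text
row [0.4412, -0.1593, 0.0942] [-0.2674, -0.4519, -1.0403] n>= 7.7
[325.36357304 230.58263438]
[183.31893326 216.8208966 ]
[255.94208605 223.85685929]
```

View pics/post1.png

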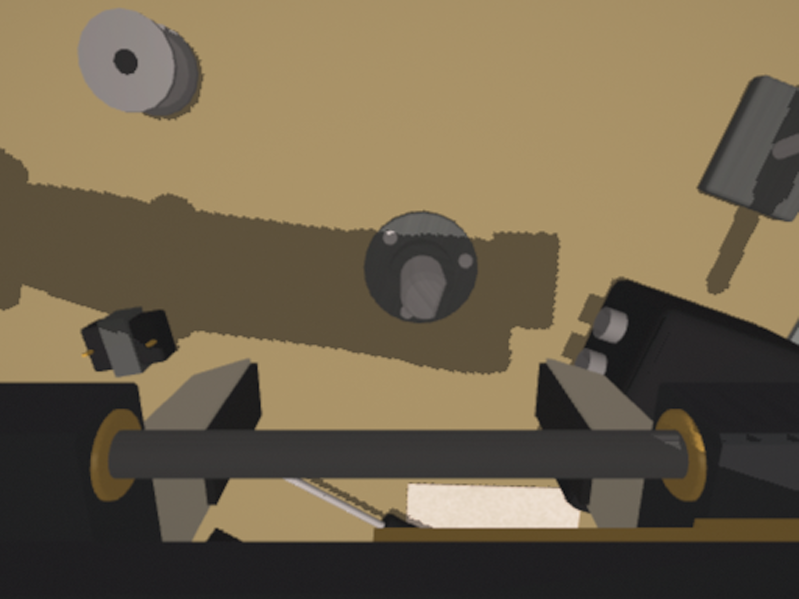

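The wrist view shows the post at about (422,270), in the arm's shadow. The gripper hides everything below row ~360. I'll tilt further for the rack view and enhance the post crop.

```bash
python3 - <<'E'
from h import *
R=Rdown(2.965)@Ro.from_rotvec([0,-0.65,0]).as_matrix()
row([.345,.30,.30],R)
a=cv2.imread("pics/post1_raw.png")[125:215,220:320]
a=cv2.resize(a,None,fx=7,fy=6.6,interpolation=cv2.INTER_CUBIC)
a=np.clip(255*(a/150.)**.6,0,255).astype(np.uint8);cv2.imwrite("pics/post1c.png",a)
E
```

```text
row [0.4412, -0.1592, 0.1042] [-0.3468, -0.5871, -1.0241] n>= 7.7
```

View pics/post1c.png

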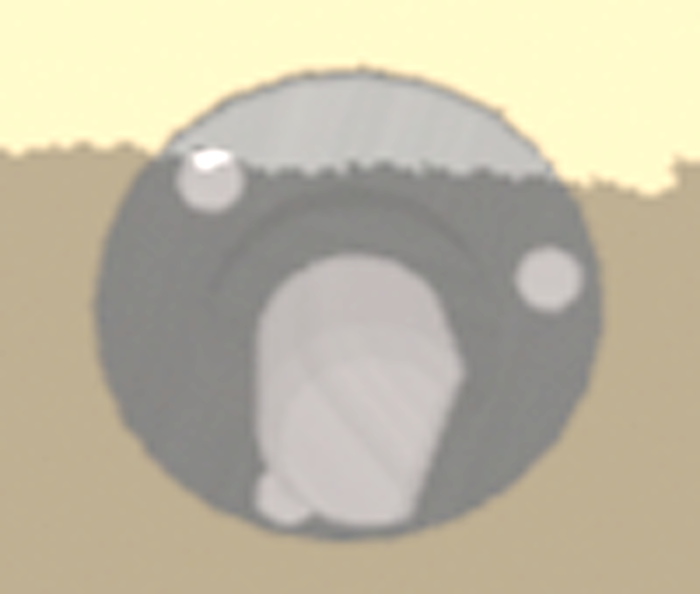

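The post's flat is the lower-right edge, (462,370) to (412,515) in the crop. Its normal points right and slightly down in the picture.

```bash
python3 - <<'E'
from h import *
KM=load("post1")
a=onplane(KM,(286,181.1),.078);b=onplane(KM,(278.9,203),.078);d=b-a
m=(a+b)/2
n=np.array([-d[1],d[0]]);n/=np.linalg.norm(n)
print(a,b,np.linalg.norm(d));
for s in(1,-1): print(s,np.arctan2(s*n[1],s*n[0]), m[:2]-s*n*.0095)
c=onplane(KM,(220+350/7,125+305/6.6),.010);print("base c",c)
E
```

```text
[ 0.66690477 -0.05656427  0.078     ] [ 0.66811462 -0.07907212  0.078     ] 0.022540348005485735
1 0.05370054473887323 [ 0.65802339 -0.06832811]
-1 -3.08789210885092 [ 0.676996   -0.06730829]
base c [ 0.65746001 -0.06642228  0.01      ]
```

Call:
servo_tool([
  [[0.441,-0.159,0.104,-0.347,-0.587,-1.024,1],[0.441,-0.159,0.104,-0.347,-0.587,-1.024,1],[0.441,-0.159,0.104,-0.347,-0.587,-1.024,1],[0.441,-0.159,0.104,-0.347,-0.587,-1.024,1],[0.441,-0.159,0.104,-0.347,-0.587,-1.024,1],[0.441,-0.159,0.104,-0.347,-0.587,-1.024,1],[0.441,-0.159,0.104,-0.347,-0.587,-1.024,1],[0.441,-0.159,0.104,-0.347,-0.587,-1.024,1],[0.441,-0.159,0.104,-0.347,-0.587,-1.024,1],[0.441,-0.159,0.104,-0.347,-0.587,-1.024,1]],
])

```text
clock: 2.9
tool_pos: [0.3467, 0.299, 0.3009]
tool_rot: [[-0.782, 0.178, 0.597], [0.142, 0.984, -0.108], [-0.607, 0.0, -0.795]]
wrist_force: [0.4, -0.9, -0.5]
opening: 0.0919
```

```bash
python3 - <<'E'
from h import *
print(sensors.get_obs()["joints"].round(2))
snap("rack1",None,1.56)
E
```

```text
[-0.57  0.34 -0.61  2.23  1.21  0.9  -0.69]
```

View pics/rack1.png

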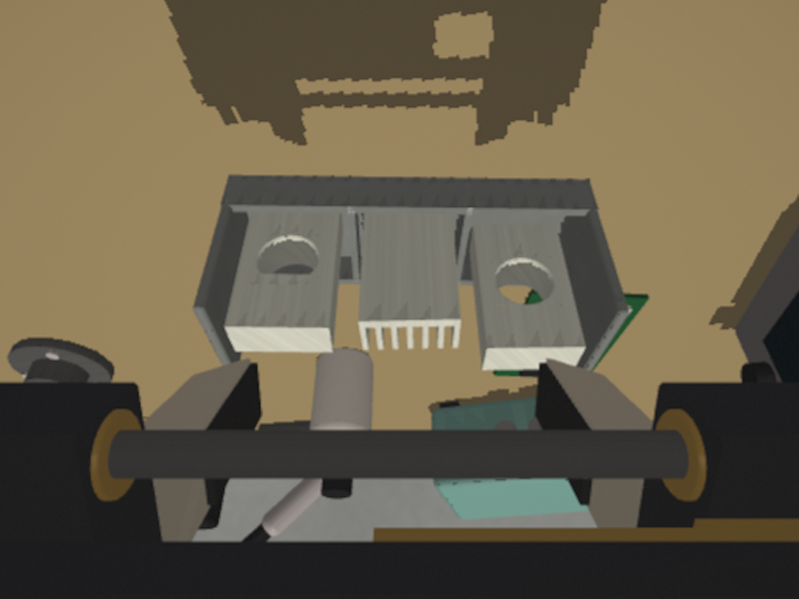

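The rack is seen upside-down: block A has its bore at (288,258), block B at (524,280), and the heat sink is between them. A seems to have a straight edge on the world-up side, so it fits the D-bore. I'll confirm in one enlarged crop.

```bash
python3 - <<'E'
from h import *
a=cv2.imread("pics/rack1_raw.png")
c=np.hstack([a[130:240,140:225],a[130:240,295:380]])
cv2.imwrite("pics/rack1c.png",cv2.resize(c,None,fx=4.6,fy=4.6,interpolation=cv2.INTER_CUBIC))
E
```

```text
(no output)
```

View pics/rack1c.png

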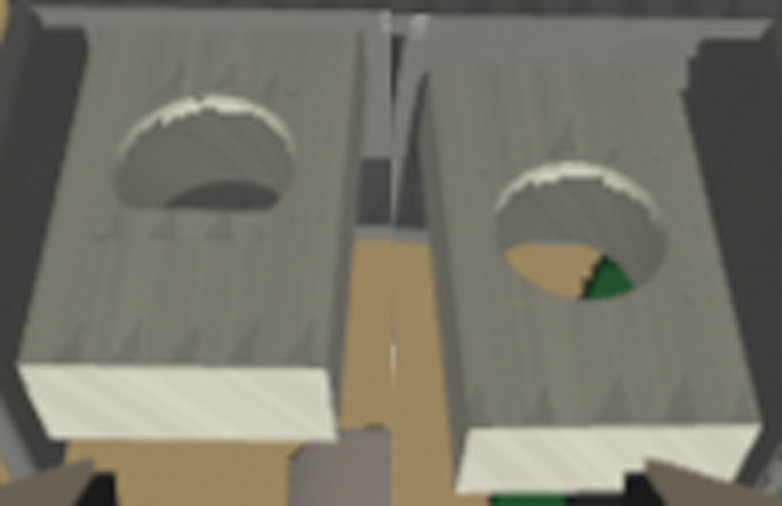

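Block A, the left one in the crop (world y ≈ 0.2), has the straight flat on its world-up side, from (120,208) to (278,208). B is round, so A is the spacer.

```bash
python3 - <<'E'
from h import *
KM=load("rack1");cr=lambda x,y:(140+x/4.6,130+y/4.6)
P=[onplane(KM,cr(*q),.095) for q in [(18,366),(325,370),(337,438),(48,438)]]
for p in P: print(p.round(4))
c=np.mean(P,0);d=(P[1]-P[0])+(P[2]-P[3]);print("c",c,"y-dir",np.degrees(np.arctan2(-d[1],-d[0])))
T=cam("top");a=proj(KM,c);print("tri",tri([T,KM],[np.array([191.5,288])/1.5625,a]))
# plain block yaw via both tops
t=np.arctan2(-d[1],-d[0]);ang=t # rack y direction angle -> tool x
R=Rdown(ang);print("yaw",ang)
row([c[0],c[1],.34],R);row([c[0],c[1],.239],R)
E
```

```text
[0.4966 0.1846 0.095 ]
[0.5069 0.2351 0.095 ]
[0.529  0.2308 0.095 ]
[0.5198 0.1795 0.095 ]
c [0.51309551 0.20750672 0.095     ] y-dir -100.85230227847782
tri [0.51248225 0.20511833 0.0939657 ]
yaw -1.760204732976017
row [-0.1666, -0.06, 0.0781] [-0.5074, 0.5126, -1.5009] n>= 8.9
row [-0.1053, -0.0601, 0.1584] [-0.5074, 0.5126, -1.5009] n>= 8.9
```

```bash
python3 - <<'E'
from h import *
row([.513,.2065,.35],Rdown(1.381))
E
```

```text
row [-0.1728, -0.0611, 0.0702] [0.514, 0.5085, 1.519] n>= 9.0
```

Call:
servo_tool([
  [[-0.173,-0.061,0.07,0.514,0.508,1.519,1],[-0.173,-0.061,0.07,0.514,0.508,1.519,1],[-0.173,-0.061,0.07,0.514,0.508,1.519,1],[-0.173,-0.061,0.07,0.514,0.508,1.519,1],[-0.173,-0.061,0.07,0.514,0.508,1.519,1],[-0.173,-0.061,0.07,0.514,0.508,1.519,1],[-0.173,-0.061,0.07,0.514,0.508,1.519,1],[-0.173,-0.061,0.07,0.514,0.508,1.519,1],[-0.173,-0.061,0.07,0.514,0.508,1.519,1],[-0.173,-0.061,0.07,0.514,0.508,1.519,1],[-0.173,-0.061,0.07,0.514,0.508,1.519,1]],
])

```text
clock: 4.32
tool_pos: [0.5124, 0.208, 0.3499]
tool_rot: [[0.183, 0.983, 0.001], [0.983, -0.183, -0.001], [-0.001, 0.001, -1.0]]
wrist_force: [-0.5, 0.9, 0.1]
opening: 0.0918
```

```bash
python3 - <<'E'
from h import *
print(sensors.get_obs()["joints"].round(2))
row([.513,.2065,.239],Rdown(1.381))
E
```

```text
[-0.14  0.42 -0.46  1.79  0.22  0.98 -0.87]
row [-0.0012, 0.0007, 0.1109] [0.0009, 0.0008, 0.0057] n>= 1.8
```

Descend, close, and lift slightly.

Call:
servo_tool([
  [[-0.001,0.001,0.06,0,0,0,1],[-0.001,0.001,0.11,0,0,0,1],[-0.001,0.001,0.11,0,0,0,1],[-0.001,0.001,0.11,0,0,0,-1],[-0.001,0.001,0.11,0,0,0,-1],[-0.001,0.001,0.11,0,0,0,-1],[-0.001,0.001,0.11,0,0,0,-1],[-0.001,0.001,0.11,0,0,0,-1],[-0.001,0.001,0.11,0,0,0,-1],[-0.001,0.001,0.11,0,0,0,-1],[-0.001,0.001,0.08,0,0,0,-1],[-0.001,0.001,0.05,0,0,0,-1]],
])

```text
clock: 5.82
tool_pos: [0.5126, 0.2079, 0.2999]
tool_rot: [[0.185, 0.983, -0.002], [0.983, -0.185, 0.0], [-0.0, -0.002, -1.0]]
wrist_force: [0.6, 0.4, -2.6]
opening: 0.0236
```

```bash
python3 - <<'E'
from h import *
R=Rdown(np.pi/2)@Ro.from_rotvec([-.65,0,0]).as_matrix();print(R.round(2))
o,p,R0=st()
row([p[0],p[1],.37],R0)
row([.458,.06,.34],R)
row([.458,.06,.195],R)
E
```

```text
[[ 0.    0.8   0.61]
 [ 1.   -0.   -0.  ]
 [ 0.    0.61 -0.8 ]]
row [-0.0, -0.0002, -0.0701] [0.0, 0.0, 0.0] n>= 1.1
row [-0.1555, -0.0265, -0.04] [-0.6505, 0.0604, -0.1791] n>= 3.6
row [-0.1554, -0.0261, 0.105] [-0.6505, 0.0604, -0.1791] n>= 3.6
```

Call:
servo_tool([
  [[0,0,-0.05,0,0,0,-1],[0,0,-0.07,0,0,0,-1],[0,0,-0.07,0,0,0,-1],[-0.155,-0.026,-0.04,-0.65,0.06,-0.18,-1],[-0.155,-0.026,-0.04,-0.65,0.06,-0.18,-1],[-0.155,-0.026,-0.04,-0.65,0.06,-0.18,-1],[-0.155,-0.026,-0.04,-0.65,0.06,-0.18,-1],[-0.155,-0.026,-0.04,-0.65,0.06,-0.18,-1],[-0.155,-0.026,0.02,-0.65,0.06,-0.18,-1],[-0.155,-0.026,0.06,-0.65,0.06,-0.18,-1],[-0.155,-0.026,0.09,-0.65,0.06,-0.18,-1],[-0.155,-0.026,0.09,-0.65,0.06,-0.18,-1]],
])

```text
clock: 7.32
tool_pos: [0.4578, 0.0609, 0.2082]
tool_rot: [[-0.002, 0.796, 0.605], [1.0, -0.0, 0.003], [0.002, 0.605, -0.796]]
wrist_force: [2.2, -1.9, -3.8]
opening: 0.0239
```

```bash
python3 - <<'E'
from h import *
o=sensors.get_obs();print(o["joints"].round(2),o["tool_pos"],o["wrist_force"])
a=camera("side")[100:330,130:400];cv2.imwrite("pics/s2.png",cv2.resize(a,None,fx=2.6,fy=2.6,interpolation=cv2.INTER_CUBIC))
E
```

```text
[-0.03  0.47 -0.37  2.43  2.36  0.5  -2.62] [0.45781748 0.06086959 0.20817838] [ 2.24300664 -1.87856432 -3.82718995]
```

View pics/s2.png

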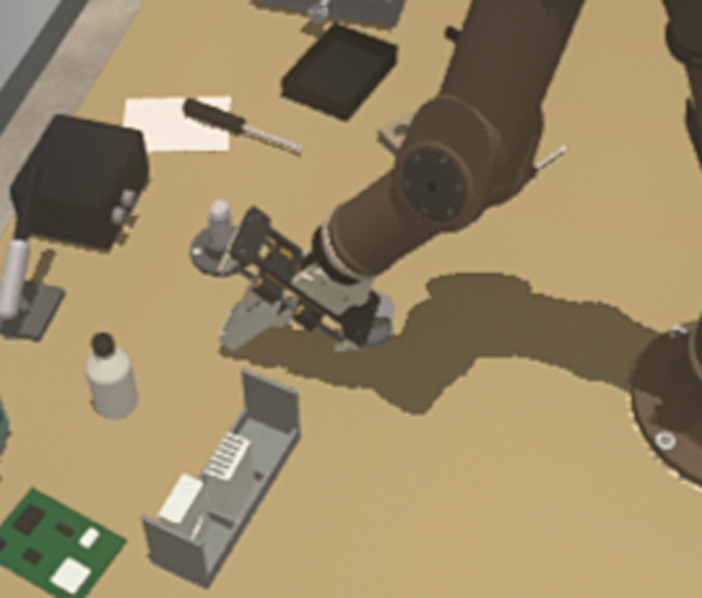

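The block is held above the free spot, tilted and clear of the spool and rack. I'll lower it a little, open fully so the block leans down on the lower finger, then retreat along the tool axis.

Call:
servo_tool([
  [[0,-0.006,0.008,0,0,0,-1],[0,-0.006,0.008,0,0,0,-1],[0,-0.006,0.008,0,0,0,1],[0,-0.006,0.008,0,0,0,1],[0,-0.006,0.008,0,0,0,1],[0,-0.006,0.008,0,0,0,1],[0,-0.006,0.008,0,0,0,1],[0,-0.006,0.008,0,0,0,1],[0,-0.006,0.008,0,0,0,1],[0,-0.006,-0.02,0,0,0,1],[0,-0.006,-0.045,0,0,0,1],[0,-0.006,-0.06,0,0,0,1]],
])

```text
clock: 8.88
tool_pos: [0.417, 0.0606, 0.2546]
tool_rot: [[-0.001, 0.795, 0.607], [1.0, 0.0, 0.001], [0.0, 0.607, -0.795]]
wrist_force: [-0.2, -0.6, -0.1]
opening: 0.0916
```

```bash
python3 - <<'E'
from h import *
o=sensors.get_obs();print(o["joints"].round(2),o["tool_pos"],o["wrist_force"])
row([.42,.06,.36],Rdown(np.pi/2))
row([.47,.06,.40],Rdown(np.pi/2))
E
```

```text
[-0.09  0.3  -0.33  2.49  2.22  0.41 -2.53] [0.41700363 0.06060661 0.25460447] [-0.23634542 -0.58085075 -0.11786636]
row [-0.0006, 0.0663, -0.082] [0.6519, -0.0004, 0.0006] n>= 3.5
row [-0.0006, 0.1303, -0.0834] [0.6519, -0.0004, 0.0006] n>= 3.5
```

Call:
servo_tool([
  [[0,0.066,-0.082,0.2,0,0,1],[0,0.13,-0.083,0.4,0,0,1],[0,0.15,-0.12,0.652,0,0,1],[0,0.15,-0.12,0.652,0,0,1],[0,0.15,-0.12,0.652,0,0,1],[0,0.15,-0.12,0.652,0,0,1]],
])

```text
clock: 9.62
tool_pos: [0.452, 0.0296, 0.3526]
tool_rot: [[0.097, 0.932, 0.35], [0.979, -0.027, -0.201], [-0.178, 0.362, -0.915]]
wrist_force: [0.3, -1.3, -0.5]
opening: 0.0919
```

```bash
python3 - <<'E'
from h import *
o=sensors.get_obs();print(o["joints"].round(2),o["tool_pos"],o["wrist_force"])
snap("flat1",None,1.56)
E
```

```text
[-0.07  0.16 -0.27  2.18  0.63  0.62 -0.88] [0.45204635 0.02960591 0.35255067] [ 0.34963562 -1.33449739 -0.46339808]
```

View pics/flat1.png

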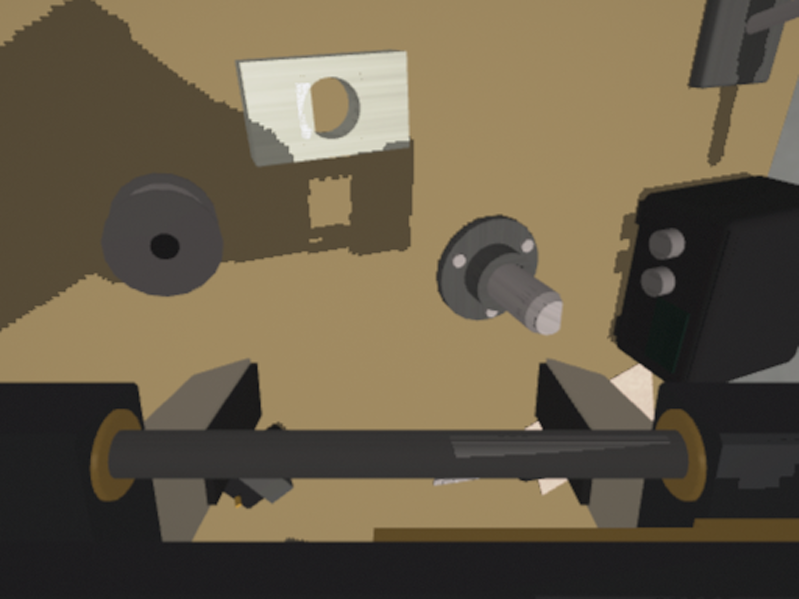

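```bash
python3 - <<'E'
from h import *
KM=load("flat1");q=[(237,62),(407,50),(410,148),(257,165)]
for z in(.024,.05,.08):
    P=np.array([onplane(KM,np.array(a)/1.56,z) for a in q]);print(z,P[:,:2].round(4).tolist(),[np.linalg.norm(P[i]-P[i-1]).round(4) for i in range(4)])
K=KM[0];h=lambda a,b,c:np.array([[-a,b,c]])
obj=np.array([[-.045,.026,0],[.045,.026,0],[.045,-.026,0],[-.045,-.026,0]])
img=np.array(q)/1.56
n,rv,tv,e=cv2.solvePnPGeneric(obj,img,K,None,flags=cv2.SOLVEPNP_IPPE)
for r,t,x in zip(rv,tv,e):
    Rw=KM[1][:3,:3].T@cv2.Rodrigues(r)[0];c=KM[1][:3,:3].T@(t.ravel()-KM[1][:3,3]);print(c.round(3),Rw.round(2).tolist(),x)
P=onplane(KM,np.array((257,165))/1.56,0);print(P)
for s in [(235,260),(410,248)]: print("sh",onplane(KM,np.array(s)/1.56,0).round(3))
a=camera("top");b=camera("side")
print(sensors.get_obs()["clock"])
a=a[110:230,130:290];b=b[130:250,170:330]
cv2.imwrite("pics/tb.png",np.vstack([cv2.resize(x,(400*2,600//2*1),interpolation=cv2.INTER_CUBIC) if 0 else cv2.resize(x,(400,300),interpolation=cv2.INTER_CUBIC) for x in(a,b)]))
E
```

```text
0.024 [[0.4948, 0.0846], [0.5861, 0.0862], [0.587, 0.0332], [0.4968, 0.0333]] [np.float64(0.0514), np.float64(0.0913), np.float64(0.053), np.float64(0.0902)]
0.05 [[0.4923, 0.0861], [0.5755, 0.0875], [0.5764, 0.0392], [0.4941, 0.0393]] [np.float64(0.0469), np.float64(0.0833), np.float64(0.0483), np.float64(0.0823)]
0.08 [[0.4894, 0.0879], [0.5634, 0.0891], [0.5641, 0.0462], [0.491, 0.0463]] [np.float64(0.0416), np.float64(0.074), np.float64(0.043), np.float64(0.0731)]
[0.541 0.059 0.023] [[1.0, -0.01, -0.06], [0.02, 1.0, 0.06], [0.06, -0.07, 1.0]] [0.47069399]
[0.539 0.06  0.023] [[0.91, 0.03, -0.41], [0.07, 0.98, 0.21], [0.41, -0.22, 0.89]] [1.43527527]
[0.49927653 0.02769275 0.        ]
sh [ 0.477 -0.029  0.   ]
sh [ 0.596 -0.042  0.   ]
9.775
```

View pics/tb.png

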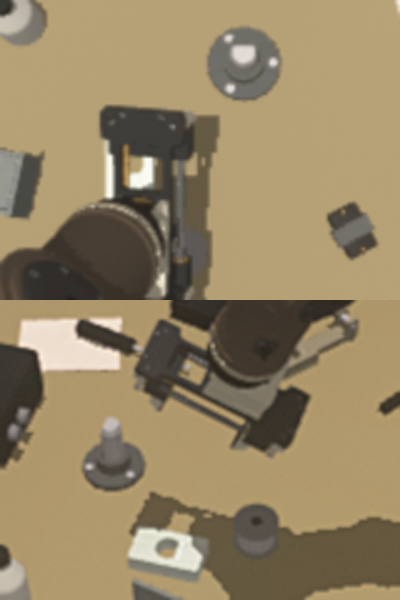

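The block lies flat, as expected: the reprojected face is 90 x 52 mm at z = 24 mm, with its centre near (0.541, 0.059) and its flat towards −x. The long shadow belongs to the gripper. I'll regrip across the 52 mm width.

```bash
python3 - <<'E'
from h import *
row([.541,.0595,.29],Rdown(.008))
E
```

```text
row [0.0493, 0.0569, 0.0833] [0.443, -0.1375, 1.4711] n>= 8.3
```

Call:
servo_tool([
  [[0.049,0.057,0.083,0.443,-0.137,1.471,1],[0.049,0.057,0.083,0.443,-0.137,1.471,1],[0.049,0.057,0.083,0.443,-0.137,1.471,1],[0.049,0.057,0.083,0.443,-0.137,1.471,1],[0.049,0.057,0.083,0.443,-0.137,1.471,1],[0.049,0.057,0.083,0.443,-0.137,1.471,1],[0.049,0.057,0.083,0.443,-0.137,1.471,1],[0.049,0.057,0.083,0.443,-0.137,1.471,1],[0.049,0.057,0.083,0.443,-0.137,1.471,1],[0.049,0.057,0.083,0.443,-0.137,1.471,1],[0.049,0.057,0.083,0.443,-0.137,1.471,1]],
])

```text
clock: 11.15
tool_pos: [0.5395, 0.0593, 0.2884]
tool_rot: [[1.0, 0.012, -0.003], [0.012, -1.0, -0.002], [-0.003, 0.002, -1.0]]
wrist_force: [0.5, 0.4, -0.5]
opening: 0.0918
```

```bash
python3 - <<'E'
from h import *
print(sensors.get_obs()["joints"].round(2))
row([.541,.0595,.29],Rdown(.008))
row([.541,.0595,.1815],Rdown(.008))
E
```

```text
[-0.11  0.44 -0.13  1.9   0.08  0.81 -1.84]
row [0.0015, -0.0002, -0.0016] [0.0023, 0.0032, 0.0043] n>= 0.0
row [0.0018, -0.0004, 0.1069] [0.0023, 0.0032, 0.0043] n>= 1.7
```

Call:
servo_tool([
  [[0.002,0,0.06,0.002,0.003,0.004,1],[0.002,0,0.107,0.002,0.003,0.004,1],[0.002,0,0.107,0.002,0.003,0.004,1],[0.002,0,0.107,0.002,0.003,0.004,-1],[0.002,0,0.107,0.002,0.003,0.004,-1],[0.002,0,0.107,0.002,0.003,0.004,-1],[0.002,0,0.107,0.002,0.003,0.004,-1],[0.002,0,0.107,0.002,0.003,0.004,-1],[0.002,0,0.08,0.002,0.003,0.004,-1],[0.002,0,0.03,0.002,0.003,0.004,-1],[0.002,0,-0.03,0.002,0.003,0.004,-1],[0.002,0,-0.06,0.002,0.003,0.004,-1]],
])

```text
clock: 12.65
tool_pos: [0.5423, 0.0593, 0.3517]
tool_rot: [[1.0, 0.005, 0.003], [0.005, -1.0, 0.002], [0.003, -0.002, -1.0]]
wrist_force: [-0.9, 1.0, -2.4]
opening: 0.0518
```

Call:
servo_tool([
  [[0.04,0.025,0,0,0,-0.18,-1],[0.08,0.05,0,0,0,-0.36,-1],[0.12,0.07,0,0,0,-0.54,-1],[0.15,0.09,0,0,0,-0.72,-1],[0.18,0.11,0,0,0,-0.9,-1],[0.206,0.127,0,0,0,-1.08,-1],[0.206,0.127,0,0,0,-1.26,-1],[0.206,0.127,0,0,0,-1.44,-1],[0.206,0.127,0,0,0,-1.62,-1],[0.206,0.127,0,0,0,-1.8,-1],[0.206,0.127,0,0,0,-1.98,-1],[0.206,0.127,0,0,0,-1.98,-1]],
])

```text
clock: 14.15
tool_pos: [0.7484, -0.067, 0.3476]
tool_rot: [[-0.402, 0.916, -0.002], [0.916, 0.402, 0.001], [0.002, -0.001, -1.0]]
wrist_force: [0.0, -0.0, -2.1]
opening: 0.0516
```

```bash
python3 - <<'E'
from h import *
print(sensors.get_obs()["joints"].round(2))
row([.748,-.068,.352],Rdown(np.pi+.054))
E
```

```text
[ 0.3   0.75 -0.53  1.24  0.37  1.25  0.18]
row [-0.0008, -0.0008, -0.0044] [0.0004, -0.0022, -1.2114] n>= 6.5
```

Call:
servo_tool([
  [[-0.001,-0.001,-0.004,0,-0.002,-0.4,-1],[-0.001,-0.001,-0.004,0,-0.002,-0.8,-1],[-0.001,-0.001,-0.004,0,-0.002,-1.211,-1],[-0.001,-0.001,-0.004,0,-0.002,-1.211,-1],[-0.001,-0.001,-0.004,0,-0.002,-1.211,-1],[-0.001,-0.001,-0.004,0,-0.002,-1.211,-1],[-0.001,-0.001,-0.004,0,-0.002,-1.211,-1],[-0.001,-0.001,-0.004,0,-0.002,-1.211,-1],[-0.001,-0.001,-0.004,0,-0.002,-1.211,-1]],
])

```text
clock: 15.28
tool_pos: [0.7481, -0.0679, 0.3523]
tool_rot: [[-0.999, -0.051, 0.001], [-0.051, 0.999, -0.0], [-0.001, -0.0, -1.0]]
wrist_force: [-0.8, 0.4, -1.5]
opening: 0.0515
```

```bash
python3 - <<'E'
from h import *
o=sensors.get_obs();print(o["joints"].round(2),o["tool_pos"].round(4))
snap("post2",None,1)
a=cv2.imread("pics/post2_raw.png");KM=load("post2")
c=proj(KM,(.657,-.069,.086)).round().astype(int);print(c, proj(KM,(.657,-.069,.01)))
x0=max(0,c[0]-50);y0=max(0,c[1]-50)
# left: enlarged post, right: the rest
l=cv2.resize(a[y0:y0+120,x0:x0+100],(500,600),interpolation=cv2.INTER_CUBIC)
r=cv2.resize(a,(300,225));r=np.vstack([r,np.zeros((375,300,3),np.uint8)])
cv2.imwrite("pics/post2.png",np.hstack([l,r]));print(x0,y0)
E
```

```text
[ 0.41  0.81 -0.79  1.22  0.56  1.33  1.27] [ 0.7481 -0.0679  0.3523]
[260  72] [259.0159322   76.88805027]
210 22
```

View pics/post2.png

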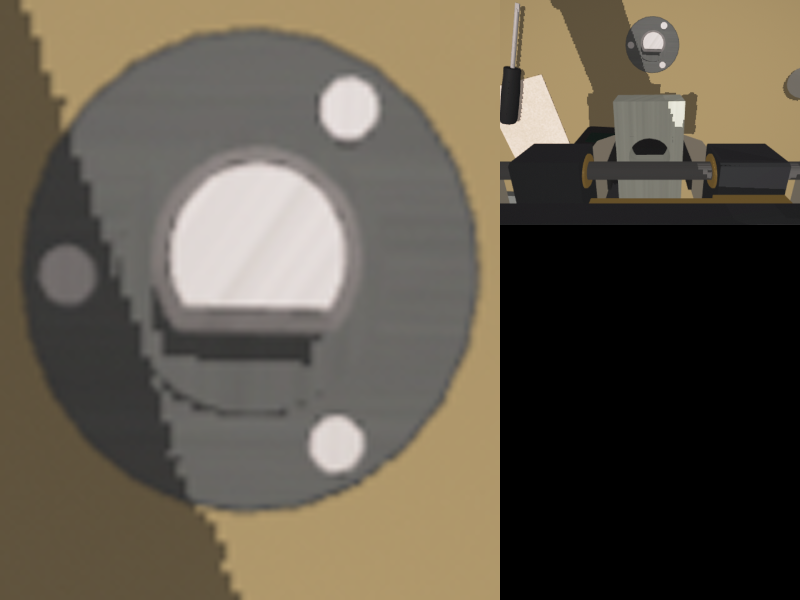

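The flat is the straight lower edge, nearly level in the picture: top face (185,307)–(333,312), circle columns 152–360. So the tool yaw already matches the post, and the block is well held.

```bash
python3 - <<'E'
from h import *
KM=load("post2");g=lambda x,y,z:onplane(KM,(210+x/5,22+y/5),z)
for z,l,r,t,f1,f2 in [(.086,(168,250),(347,250),(257,161),(185,308),(333,311)),(.078,(152,255),(360,255),(257,147),(180,331),(330,331))]:
    L,R_,T,A,B=[g(*q,z)[:2] for q in(l,r,t,f1,f2)]
    d=B-A;print(z,"wid",np.linalg.norm(R_-L),"y c",(L+R_)/2,"top x",T,"flat",A,B,"yaw",np.arctan2(d[0],-d[1]),"h",T[0]-A[0])
# base disc ellipse extremes
print("base c x",[(g(248,28,.01)+g(248,511,.01))/2],"y",(g(23,270,.01)+g(478,270,.01))/2)
# block in hand: edges
E
```

```text
0.086 wid 0.02464179707250859 y c [ 0.65684158 -0.06813099] top x [ 0.64548162 -0.06884835] flat [ 0.66494283 -0.07775868] [ 0.66428037 -0.05719132] yaw -3.1093945741746447 h -0.019461209168825655
0.078 wid 0.029591372738195884 y c [ 0.65708819 -0.06818625] top x [ 0.64286212 -0.0688557 ] flat [ 0.66795864 -0.07853116] [ 0.6668467  -0.05695449] yaw -3.0901040181047343 h -0.025096515723094015
base c x [array([ 0.65774404, -0.06842923,  0.01      ])] y [ 0.65619108 -0.06806658  0.01      ]
```

```bash
python3 - <<'E'
from h import *
a=cv2.imread("pics/post2_raw.png").astype(int);KM=load("post2")
print([(r,int(a[r,205:275].mean())) for r in range(155,262,2)])
o,p,R=st()
for nm,x,z in [("top front",.045,.1562),("bottom front",.045,.1802),("flat",.0109,.1562),("round far",-.01625,.1562)]:
    print(nm,[proj(KM,p+R@np.array([x+e,0,z])).round(1)[1] for e in(-.003,0,.003)])
row([.6578,-.0683,.352],Rdown(np.pi+.048))
row([.6578,-.0683,.295],Rdown(np.pi+.048))
E
```

```text
[(155, 81), (157, 81), (159, 81), (161, 89), (163, 109), (165, 109), (167, 109), (169, 109), (171, 109), (173, 117), (175, 120), (177, 120), (179, 120), (181, 120), (183, 120), (185, 120), (187, 120), (189, 120), (191, 120), (193, 120), (195, 121), (197, 121), (199, 121), (201, 121), (203, 121), (205, 121), (207, 121), (209, 121), (211, 121), (213, 121), (215, 121), (217, 121), (219, 121), (221, 121), (223, 121), (225, 121), (227, 121), (229, 121), (231, 121), (233, 120), (235, 120), (237, 98), (239, 79), (241, 69), (243, 64), (245, 60), (247, 58), (249, 56), (251, 54), (253, 54), (255, 55), (257, 56), (259, 57), (261, 59)]
top front [np.float64(182.7), np.float64(175.7), np.float64(168.6)]
bottom front [np.float64(170.0), np.float64(163.9), np.float64(157.8)]
flat [np.float64(256.7), np.float64(250.6), np.float64(244.4)]
round far [np.float64(309.0), np.float64(303.5), np.float64(297.9)]
row [0.0902, 0.0042, 0.0003] [-0.0001, 0.0012, 0.0039] n>= 1.4
row [0.0903, 0.0043, 0.0573] [-0.0001, 0.0012, 0.0039] n>= 1.7
```

Call:
servo_tool([
  [[0.045,0.004,0,0,0.001,0.004,-1],[0.089,0.004,0,0,0.001,0.004,-1],[0.089,0.004,0.03,0,0.001,0.004,-1],[0.089,0.004,0.06,0,0.001,0.004,-1],[0.089,0.004,0.067,0,0.001,0.004,-1],[0.089,0.004,0.067,0,0.001,0.004,-1]],
])

```text
clock: 16.08
tool_pos: [0.6594, -0.0686, 0.2857]
tool_rot: [[-0.999, -0.05, 0.0], [-0.05, 0.999, 0.0], [-0.0, 0.0, -1.0]]
wrist_force: [0.4, 0.5, -1.7]
opening: 0.0519
```

```bash
python3 - <<'E'
from h import *
row([.6588,-.0683,.285],Rdown(np.pi+.048))
row([.6588,-.0683,.212],Rdown(np.pi+.048))
print(sensors.get_obs()["wrist_force"])
E
```

```text
row [0.0005, 0.0004, 0.0007] [0.0002, 0.0004, 0.0022] n>= 0.0
row [0.0006, 0.0003, 0.0737] [0.0002, 0.0004, 0.0022] n>= 1.2
[ 0.40873995  0.5244591  -1.74634683]
```

Lower in part, to where the taper is fully engaged (bottom ≈ 70 mm), and check the force.

Call:
servo_tool([
  [[0.0005,0,0.01,0,0,0.002,-1],[0.0005,0,0.016,0,0,0.002,-1],[0.0005,0,0.022,0,0,0.002,-1],[0.0005,0,0.028,0,0,0.002,-1],[0.0005,0,0.034,0,0,0.002,-1],[0.0005,0,0.034,0,0,0.002,-1]],
])

```text
clock: 16.82
tool_pos: [0.6585, -0.0689, 0.2507]
tool_rot: [[-0.999, -0.049, -0.001], [-0.049, 0.999, 0.0], [0.001, 0.0, -1.0]]
wrist_force: [0.2, 0.3, -2.4]
opening: 0.0517
```

No contact force, so it's on the post. Now down to the shoulder.

Call:
servo_tool([
  [[0,0,0.01,0,0,0,-1],[0,0,0.02,0,0,0,-1],[0,0,0.028,0,0,0,-1],[0,0,0.034,0,0,0,-1],[0,0,0.039,0,0,0,-1],[0,0,0.039,0,0,0,-1]],
])

```text
clock: 17.58
tool_pos: [0.6588, -0.0687, 0.2123]
tool_rot: [[-0.999, -0.049, 0.001], [-0.049, 0.999, 0.0], [-0.001, 0.0, -1.0]]
wrist_force: [-0.5, 0.1, -2.1]
opening: 0.0522
```

Call:
servo_tool([
  [[0,0,0,0,0,0,1],[0,0,0,0,0,0,1],[0,0,0,0,0,0,1],[0,0,0,0,0,0,1],[0,0,0,0,0,0,1],[0,0,-0.05,0,0,0,1],[0,0,-0.1,0,0,0,1],[0,0,-0.16,0,0,0,1],[0,0,-0.18,0,0,0,1]],
])

```text
clock: 18.7
tool_pos: [0.6592, -0.0681, 0.3967]
tool_rot: [[-0.999, -0.049, 0.006], [-0.049, 0.999, 0.0], [-0.006, 0.0, -1.0]]
wrist_force: [0.5, 0.1, 0.0]
opening: 0.0918
```

```bash
python3 - <<'E'
from h import *
o=sensors.get_obs();print(o["opening"],o["joints"].round(2))
row([.441,-.382,.39],Rdown(.91))
o,p,R0=st()
row([.6,-.2,.39],Rdown(2.0))
E
```

```text
0.09176113453709751 [ 0.53  0.65 -0.86  1.43  0.5   1.28  1.25]
row [0.2333, -0.3029, 0.0053] [0.007, 0.0032, 2.2807] n>= 12.2
row [0.0656, -0.1289, 0.0063] [0.0037, 0.0053, 1.1907] n>= 6.4
```

Call:
servo_tool([
  [[0.233,-0.303,0.005,0.007,0.003,2.281,1],[0.233,-0.303,0.005,0.007,0.003,2.281,1],[0.233,-0.303,0.005,0.007,0.003,2.281,1],[0.233,-0.303,0.005,0.007,0.003,2.281,1],[0.233,-0.303,0.005,0.007,0.003,2.281,1],[0.233,-0.303,0.005,0.007,0.003,2.281,1],[0.233,-0.303,0.005,0.007,0.003,2.281,1],[0.233,-0.303,0.005,0.007,0.003,2.281,1],[0.233,-0.303,0.005,0.007,0.003,2.281,1],[0.233,-0.303,0.005,0.007,0.003,2.281,1],[0.233,-0.303,0.005,0.007,0.003,2.281,1],[0.233,-0.303,0.005,0.007,0.003,2.281,1]],
])

```text
clock: 20.2
tool_pos: [0.4405, -0.3827, 0.3866]
tool_rot: [[0.594, 0.804, -0.007], [0.804, -0.594, 0.0], [-0.004, -0.005, -1.0]]
wrist_force: [0.6, 0.1, -0.4]
opening: 0.0917
```

Call:
servo_tool([
  [[0,0,0,0,0,0.12,1],[0,0,0,0,0,0.12,1]],
])

```text
clock: 20.45
tool_pos: [0.4406, -0.3826, 0.3868]
tool_rot: [[0.681, 0.732, -0.006], [0.732, -0.681, -0.0], [-0.005, -0.005, -1.0]]
wrist_force: [0.1, 0.7, 0.3]
opening: 0.0918
```

```bash
python3 - <<'E'
from h import *
o=sensors.get_obs();print(o["joints"].round(2),o["tool_pos"].round(4),o["tool_rot"].round(3).tolist())
snap("br",(0,0,512,384),1)
T=cv2.imread("pics/br_raw.png");t=camera("top")[110:160,200:260];s=camera("side")[170:215,195:245]
cv2.imwrite("pics/br.png",np.hstack([cv2.resize(T[0:260,90:420],(600,473),interpolation=cv2.INTER_CUBIC),np.vstack([cv2.resize(t,(200,236),interpolation=cv2.INTER_CUBIC),cv2.resize(s,(200,237),interpolation=cv2.INTER_CUBIC)])]))
E
```

```text
[ 0.86  0.41 -0.33  1.68  0.15  1.08 -0.26] [ 0.4406 -0.3826  0.3868] [[0.681, 0.732, -0.006], [0.732, -0.681, -0.0], [-0.005, -0.005, -1.0]]
```

View pics/br.png

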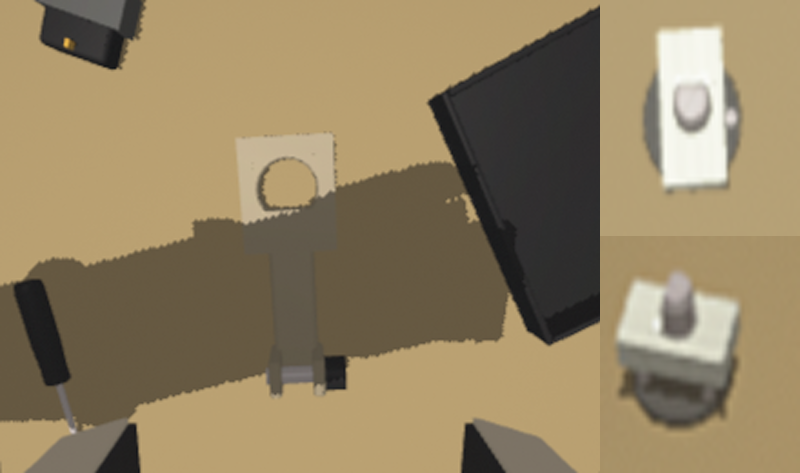

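The spacer sits level on the shoulder. The bracket hub's corners are at (236,138), (333,133), (335,247) and (245,250), its bore spans columns 257–318 with top at row 157, and its fork is at (297,372).

```bash
python3 - <<'E'
from h import *
KM=load("br");g=lambda x,y,z:onplane(KM,(90+x/1.818,y/1.818),z)
c=[g(*q,.022) for q in [(236,138),(333,133),(335,247),(245,250)]]
for p in c: print(p.round(4))
print([np.linalg.norm(c[i]-c[i-1]).round(4) for i in range(4)])
xd=(c[3]+c[2]-c[0]-c[1])/2;yaw=np.arctan2(xd[1],xd[0]);yd=c[1]+c[2]-c[0]-c[3];print("yaw",yaw,"from y",np.arctan2(yd[1],yd[0])-np.pi/2)
m=np.mean(c,0);print("hub c",m)
L,Rr,T=g(257,185,.022),g(318,185,.022),g(288,157,.022);print("bore",(L+Rr)/2,np.linalg.norm(L-Rr),T)
f=g(296,372,.03);print("fork",f)
A=g(271,255,.018);B=g(313,255,.018);C=g(274,345,.018);D=g(316,345,.018);v=C+D-A-B;print("arm yaw",np.arctan2(v[1],v[0]),(A+B)/2,np.linalg.norm(A-B))
b=m-.003*np.array([np.cos(yaw),np.sin(yaw),0]);print("origin est",b)
# second view: top camera + wrist, bore centre height
print("tri",tri([cam("top"),KM],[np.array((500,309.5))/1.5625,proj(KM,(L+Rr)/2)]))
E
```

```text
[ 0.4761 -0.2919  0.022 ]
[ 0.5155 -0.3252  0.022 ]
[ 0.4761 -0.3706  0.022 ]
[ 0.438  -0.3375  0.022 ]
[np.float64(0.0594), np.float64(0.0516), np.float64(0.0601), np.float64(0.0504)]
yaw -2.275215079219805 from y -2.278434586119698
hub c [ 0.47642997 -0.3312946   0.022     ]
bore [ 0.47958396 -0.32812438  0.022     ] 0.03314695007989979 [ 0.48971899 -0.31774436  0.022     ]
fork [ 0.41165069 -0.40785472  0.03      ]
arm yaw -2.2899565742826296 [ 0.45499246 -0.35786802  0.018     ] 0.023860150794541915
origin est [ 0.47837275 -0.32900864  0.022     ]
tri [ 0.47869064 -0.32839846  0.03771002]
```

```bash
python3 - <<'E'
from h import *
b=np.array([.4787,-.3288]);u=np.array([np.cos(-2.278),np.sin(-2.278)]);g=b+.014*u;print(g)
y=-2.278+np.pi
row([*g,.25],Rdown(y));row([*g,.1815],Rdown(y))
E
```

```text
[ 0.46960405 -0.33944254]
row [0.052, -0.0077, 0.1368] [-0.0043, 0.0041, -0.0404] n>= 2.3
row [0.0523, -0.0074, 0.2053] [-0.0043, 0.0041, -0.0404] n>= 3.4
```

Call:
servo_tool([
  [[0.052,-0.008,0.05,-0.004,0.004,-0.04,1],[0.052,-0.008,0.1,-0.004,0.004,-0.04,1],[0.052,-0.008,0.137,-0.004,0.004,-0.04,1],[0.052,-0.008,0.137,-0.004,0.004,-0.04,1],[0.052,-0.008,0.137,-0.004,0.004,-0.04,1]],
])

```text
clock: 21.22
tool_pos: [0.4701, -0.3399, 0.2514]
tool_rot: [[0.652, 0.758, 0.002], [0.758, -0.652, -0.001], [0.0, 0.002, -1.0]]
wrist_force: [0.7, -0.9, -0.2]
opening: 0.0919
```

```bash
python3 - <<'E'
from h import *
row([.4696,-.3394,.1815],Rdown(-2.278+np.pi))
E
```

```text
row [0.0001, -0.0008, 0.0699] [0.0018, -0.0003, -0.0027] n>= 1.1
```

Call:
servo_tool([
  [[0,-0.001,0.04,0.002,0,-0.003,1],[0,-0.001,0.07,0.002,0,-0.003,1],[0,-0.001,0.07,0.002,0,-0.003,1],[0,-0.001,0.07,0.002,0,-0.003,-1],[0,-0.001,0.07,0.002,0,-0.003,-1],[0,-0.001,0.07,0.002,0,-0.003,-1],[0,-0.001,0.07,0.002,0,-0.003,-1],[0,-0.001,0.07,0.002,0,-0.003,-1]],
])

```text
clock: 22.22
tool_pos: [0.469, -0.3389, 0.1804]
tool_rot: [[0.65, 0.76, -0.001], [0.76, -0.65, 0.001], [0.0, -0.001, -1.0]]
wrist_force: [0.1, 0.2, 2.6]
opening: 0.0521
```

```bash
python3 - <<'E'
from h import *
o,p,R=st();print(p.round(4),R.round(4).tolist(),o["opening"],o["wrist_force"].round(1))
E
```

```text
[ 0.469  -0.3389  0.1804] [[0.6498, 0.7601, -0.0008], [0.7601, -0.6498, 0.0008], [0.0, -0.0011, -1.0]] 0.0520671051604792 [0.1 0.2 2.6]
```

Call:
servo_tool([
  [[0,0,-0.05,0,0,0,-1],[0,0,-0.1,0,0,0,-1],[0.03,0,-0.15,0,0,-0.15,-1],[0.07,-0.005,-0.175,0,0,-0.33,-1],[0.11,-0.01,-0.175,0,0,-0.51,-1],[0.15,-0.015,-0.175,0,0,-0.69,-1],[0.19,-0.015,-0.175,0,0,-0.87,-1],[0.23,-0.02,-0.175,0,0,-1.05,-1],[0.27,-0.02,-0.175,0,0,-1.23,-1],[0.31,-0.022,-0.175,0,0,-1.41,-1],[0.338,-0.022,-0.175,0,0,-1.59,-1],[0.338,-0.022,-0.175,0,0,-1.77,-1]],
])

```text
clock: 23.72
tool_pos: [0.6725, -0.0648, 0.3542]
tool_rot: [[-0.878, 0.478, -0.003], [0.478, 0.878, 0.003], [0.004, 0.002, -1.0]]
wrist_force: [-1.0, -0.1, -3.1]
opening: 0.0513
```

```bash
python3 - <<'E'
from h import *
o=sensors.get_obs();print(o["joints"].round(2),o["opening"])
row([.6718,-.0676,.36],Rdown(np.pi+.048))
E
```

```text
[ 0.47  0.68 -0.78  1.45  0.49  1.21  0.71] 0.05134255170466487
row [-0.0007, -0.0028, -0.0058] [0.0026, -0.0032, -0.5463] n>= 2.9
```

Call:
servo_tool([
  [[-0.001,-0.003,-0.006,0.003,-0.003,-0.18,-1],[-0.001,-0.003,-0.006,0.003,-0.003,-0.36,-1],[-0.001,-0.003,-0.006,0.003,-0.003,-0.546,-1],[-0.001,-0.003,-0.006,0.003,-0.003,-0.546,-1],[-0.001,-0.003,-0.006,0.003,-0.003,-0.546,-1]],
])

```text
clock: 24.35
tool_pos: [0.6712, -0.071, 0.3606]
tool_rot: [[-0.999, -0.034, -0.0], [-0.034, 0.999, -0.002], [0.0, -0.002, -1.0]]
wrist_force: [1.2, -0.1, -2.4]
opening: 0.0519
```

```bash
python3 - <<'E'
from h import *
snap("br2");a=cv2.imread("pics/br2_raw.png").astype(int);KM=load("br2")
o,p,R=st();print(p.round(4))
zt=.1804-.022;zb=.1804
for nm,x,z in [("hub back top",.028+.014,zt),("hub back bot",.042,zb),("bore back top",.01625+.014,zt)]:
    print(nm,[proj(KM,p+R@np.array([x+e,0,z])).round(1).tolist() for e in(-.003,0,.003)])
for c in(205,225,255,290): print(c,[int(v) for v in a[150:232:2,c-2:c+3].mean((1,2))])
row([.6718,-.0676,.30],Rdown(np.pi+.048))
E
```

```text
[ 0.6713 -0.0709  0.3608]
hub back top [[255.0, 188.4], [255.0, 181.6], [255.0, 174.7]]
hub back bot [[255.0, 176.1], [255.0, 170.1], [255.0, 164.0]]
bore back top [[255.0, 214.4], [255.0, 207.9], [255.0, 201.3]]
205 [80, 80, 80, 80, 80, 80, 80, 80, 80, 80, 77, 73, 73, 73, 73, 73, 78, 80, 80, 80, 80, 80, 79, 79, 79, 79, 79, 79, 79, 79, 79, 79, 80, 79, 79, 79, 79, 79, 79, 79, 79]
225 [54, 54, 56, 100, 104, 104, 104, 101, 56, 54, 67, 73, 73, 73, 73, 73, 78, 80, 80, 80, 80, 80, 79, 79, 79, 79, 80, 79, 79, 79, 79, 79, 80, 78, 78, 78, 79, 79, 79, 78, 78]
255 [122, 110, 95, 95, 96, 99, 99, 100, 103, 103, 79, 73, 73, 73, 73, 73, 79, 80, 80, 80, 80, 80, 79, 79, 80, 80, 79, 79, 87, 124, 124, 124, 124, 124, 111, 80, 80, 80, 80, 80, 80]
290 [134, 134, 133, 135, 134, 103, 102, 86, 72, 72, 80, 79, 79, 79, 76, 96, 150, 150, 149, 149, 148, 148, 148, 148, 148, 147, 144, 141, 143, 143, 112, 89, 89, 79, 80, 79, 79, 79, 78, 77, 75]
row [-0.0006, 0.0034, 0.0608] [-0.0025, 0.0001, -0.0135] n>= 1.0
```

Call:
servo_tool([
  [[-0.0005,0.0035,0.03,-0.002,0,-0.0135,-1],[-0.0005,0.0035,0.06,-0.002,0,-0.0135,-1],[-0.0005,0.0035,0.08,-0.002,0,-0.0135,-1],[-0.0005,0.0035,0.08,-0.002,0,-0.0135,-1],[-0.0005,0.0035,0.08,-0.002,0,-0.0135,-1]],
])

```text
clock: 25.02
tool_pos: [0.6723, -0.0673, 0.2822]
tool_rot: [[-0.999, -0.051, 0.002], [-0.051, 0.999, -0.0], [-0.002, -0.0, -1.0]]
wrist_force: [0.2, -0.4, -2.8]
opening: 0.0518
```

```bash
python3 - <<'E'
from h import *
row([.6718,-.0678,.235],Rdown(np.pi+.048));print(st()[0]["wrist_force"])
E
```

```text
row [0.0006, -0.0004, 0.0472] [-0.0003, 0.0021, 0.0029] n>= 0.8
[ 0.20310522 -0.3842091  -2.81342134]
```

Call:
servo_tool([
  [[0.0005,-0.0006,0.012,0,0.002,0.002,-1],[0.0005,-0.0006,0.018,0,0.002,0.002,-1],[0.0005,-0.0006,0.024,0,0.002,0.002,-1],[0.0005,-0.0006,0.03,0,0.002,0.002,-1],[0.0005,-0.0006,0.03,0,0.002,0.002,-1]],
])

```text
clock: 25.65
tool_pos: [0.6712, -0.0683, 0.2504]
tool_rot: [[-0.999, -0.049, -0.002], [-0.049, 0.999, -0.001], [0.002, -0.0, -1.0]]
wrist_force: [1.0, -0.8, -2.1]
opening: 0.0516
```

Bottom is at 70 mm with no extra force, so it's on. Finish the descent, release and rise.

Call:
servo_tool([
  [[0,0,0.006,0,-0.001,0,-1],[0,0,0.011,0,-0.001,0,-1],[0,0,0.0155,0,-0.001,0,-1],[0,0,0.0155,0,-0.001,0,-1]],
])

```text
clock: 26.15
tool_pos: [0.6712, -0.0683, 0.2351]
tool_rot: [[-0.999, -0.049, -0.001], [-0.049, 0.999, -0.0], [0.001, -0.0, -1.0]]
wrist_force: [0.7, -0.5, -3.1]
opening: 0.052
```

Call:
servo_tool([
  [[0,0,0,0,0,0,1],[0,0,0,0,0,0,1],[0,0,0,0,0,0,1],[0,0,0,0,0,0,1],[0,0,0,0,0,0,1],[0,0,-0.05,0,0,0,1],[0,0,-0.11,0,0,0,1],[-0.06,0,-0.16,0,0,0,1],[-0.12,0,-0.18,0,0,0,1],[-0.12,0,-0.18,0,0,0,1]],
])

```text
clock: 27.4
tool_pos: [0.7934, -0.0616, 0.4169]
tool_rot: [[-0.999, -0.049, 0.003], [-0.049, 0.999, 0.001], [-0.003, 0.001, -1.0]]
wrist_force: [0.6, -0.2, -0.9]
opening: 0.0918
```

```bash
python3 - <<'E'
from h import *
o,p,R=st();print(p,o["opening"],o["wrist_force"])
snap("fin",(150,0,400,230),1);w=cv2.imread("pics/fin.png");s=camera("side")[150:225,180:270]
cv2.imwrite("pics/fin.png",np.hstack([cv2.resize(w,(400,368),interpolation=cv2.INTER_CUBIC),cv2.resize(s,(400,368),interpolation=cv2.INTER_CUBIC)]))
E
```

```text
[ 0.79340846 -0.06157798  0.41691561] 0.09182246164627891 [ 0.61338891 -0.2345531  -0.94280224]
```

View pics/fin.png

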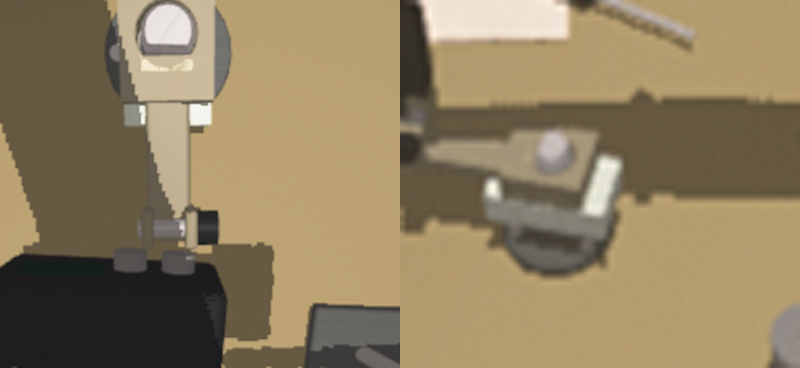

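The picture shows the bracket seated flush on the spacer, post tip through the bore and flats aligned. I'll do one numeric check of the hub's front edge against the fitted model, then hand in if it agrees.

```bash
python3 - <<'E'
from h import *
KM=load("fin");P=np.array([.6578,-.0683,0]);x=np.array([np.cos(.048),np.sin(.048),0]);y=np.array([-x[1],x[0],0])
e=[]
for s,obs in((-1,(123,102)),(1,(213,102))):
    q=(proj(KM,P+.034*x+s*.026*y+[0,0,.076])-[150,0])*1.6;print("pred",q.round(1),"seen",obs);e.append(np.linalg.norm(q-obs))
k=(proj(KM,P+.104*x+[0,0,.084])-[150,0])*1.6;print("fork pred",k.round(1),"seen ~(168,229)")
if max(e)<8: env.hand_in();print("handed in")
E
```

```text
pred [120.8 101.4] seen (123, 102)
pred [214.1 101.6] seen (213, 102)
fork pred [167.3 229.3] seen ~(168,229)
the job is handed in; nothing more can be done
handed in
```

The spacer and the lamp bracket are both on the post, and I handed the job in at about 27 s of the 72 s. The hand-in gives no verdict.

- **Spacer:** I identified the D-bore block by its straight bore edge, took it from the rack across its 24 mm thickness and laid it flat on the bench. The picture matched a 90 x 52 mm face 24 mm up. I then regripped it across its width, turned it half round and lowered it to the shoulder with no noticeable contact force.
- **Bracket:** I gripped it by the hub, turned it to the post's flat and lowered it onto the spacer, again with no noticeable contact force.
- **Last checks:** In the final pictures the bracket looks flush on the spacer with the post through its bore. The hub corners and fork fell within about 2 enlarged pixels (1–2 mm) of where the fitted bracket should be. After release the arm rose clear, and the wrist force was close to zero.
- **Disagreements and gaps:**
  - Two estimates of how the spacer sat in the gripper differed by about 2 mm. I used the one from the wrist picture, and the spacer went on freely.
  - The two-view height of the bracket's bore came out at 38 mm against the 22 mm stated. I used the stated height, and the grip was good.
  - I did not measure the spacer's final height separately, only saw it level in the pictures. I also did not re-measure the other objects, though none were visibly touched.

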